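# Load the leak-test chamber, lower its heavy cover and clamp it

### The job

Get the leak-test chamber ready for a run: put every loose aluminium seal block on the table into the chamber, each lying flat in a nest of its own with its red seal up, and only then lower the heavy hinged cover by hand until it is fully closed, without letting it drop or slam. With the cover down, swing both halves of the clamp ring fully home round the flanges and then fold the red latch lever flat across the ring ends; leave the other things on the table where they are.

Things in the scene. Friction and masses are not known exactly. Their poses are not given: they have to be found in the camera images.
- chamber: Leak-test chamber: round aluminium base on a dark plate (210 x 286 mm), fixed to the table, placed anew each start. Origin: on the table under the centre of the round base; z up, -x toward the robot, +y the latch side (robot's left), -y the cover's hinge side. Flange radius 106, top at z 44 mm; on it a grey nest plate, top at z 48, with a hub (radius 22, 8 mm high) amid four nests.
- nest_0 (a point): Nest 0: middle of its floor (a dark pad the size of a block, on the nest plate), 50 mm from the chamber's centre toward its +x. One block lies here flat, its 50 mm length along the chamber's x. Brass pins, 10 mm high with tapered tops, leave it about 3 mm on each side: two of 5 mm radius by its inner corners, two of 2.5 mm radius by its outer corners (18 mm outward of this point, 27.5 mm to either side).
- nest_1 (a point): Nest 1: middle of its floor (a dark pad the size of a block, on the nest plate), 50 mm from the chamber's centre toward its +y. One block lies here flat, its 50 mm length along the chamber's y. At its outer end stands one pin of 2.5 mm radius (30.5 mm outward of this point), at its inner end the hub; pins as at nest 0.
- nest_2 (a point): Nest 2: middle of its floor (a dark pad the size of a block, on the nest plate), 50 mm from the chamber's centre toward its -x. One block lies here flat, its 50 mm length along the chamber's x. The middles of the seated block's two long sides are free for fingers, about 30 mm between the pins; pins as at nest 0.
- nest_3 (a point): Nest 3: middle of its floor (a dark pad the size of a block, on the nest plate), 50 mm from the chamber's centre toward its -y. One block lies here flat, its 50 mm length along the chamber's y. Nests are alike; any block may go in any free nest. Pins as at nest 0.
- block_0: Aluminium seal block, 44 (x) x 50 (y) x 18 (z) mm, about 0.1 kg, with a round recess and a red seal in its top. Origin: centre of its underside; z up. Starts on the table, seal up, at any yaw. Some starts lack some of the four blocks.
- block_1: Aluminium seal block, 44 (x) x 50 (y) x 18 (z) mm, about 0.1 kg, with a round recess and a red seal in its top. Origin: centre of its underside; z up. Starts on the table, seal up, at any yaw. Some starts lack some of the four blocks.
- block_2: Aluminium seal block, 44 (x) x 50 (y) x 18 (z) mm, about 0.1 kg, with a round recess and a red seal in its top. Origin: centre of its underside; z up. Starts on the table, seal up, at any yaw. Some starts lack some of the four blocks.
- block_3: Aluminium seal block, 44 (x) x 50 (y) x 18 (z) mm, about 0.1 kg, with a round recess and a red seal in its top. Origin: centre of its underside; z up. Starts on the table, seal up, at any yaw. Some starts lack some of the four blocks.
- cover (a joint): Heavy hinged cover (0.9 kg hollow aluminium dome, 212 mm across its flange): hinge angle in rad, 0 = closed on the base flange, grows as it opens; starts at about 1.6 to 1.75, just past upright, leaning to the chamber's -y. Hinge with a little friction and damping: above about 1.4 it stays where it is left, below that it falls shut and slams; the handle takes up to 6 N to hold.
- cover_handle (a point): Middle of the cover's black round bar handle: 14 mm diameter, 94 mm long between two posts, parallel to the chamber's x and to the hinge line (at chamber y = -135, z = 66 mm), 40 mm off the cover's outer face. At cover angle a it is, in chamber axes, at y = -135 + 210 cos a - 68 sin a, z = 66 + 210 sin a + 68 cos a (mm): 134 mm above the table when closed, about 266 mm when open.
- ring_near (a joint): Near half of the steel clamp ring (channel over both flange edges, z 30 to 58 mm): angle in rad, 0 = fully closed round the flanges, grows as it swings out level toward the robot (counter-clockwise from above) about an upright pin at (x, y) = (-22, -122) mm in chamber axes; starts at 0.22 to 0.36. Stays where it is left; about 1.5 N at the post moves it.
- ring_near_post (a point): On the axis of the near half's black upright grip post (14 mm diameter, free from 66 to 106 mm above the table), 90 mm above the table. With the half closed it is at (x, y) = (-54.5, 102.4) mm in chamber axes.
- ring_far (a joint): Far half of the clamp ring: angle in rad, 0 = fully closed round the flanges, grows as it swings out level away from the robot (clockwise from above) about an upright pin at (x, y) = (22, -122) mm in chamber axes; starts at 0.22 to 0.36. Stays where it is left; about 1.5 N at the post moves it.
- ring_far_post (a point): On the axis of the far half's black upright grip post (14 mm diameter, free from 66 to 106 mm above the table), 90 mm above the table. With the half closed it is at (x, y) = (58, 100.5) mm in chamber axes.
- latch (a joint): Red latch lever on the free end of the near ring half, turning level on a pin at (x, y) = (-22, 128) mm in chamber axes when that half is closed: angle in rad, 0 = folded flat across both ring ends (latched), grows as it swings outward (counter-clockwise from above); starts at 1.1 to 1.5, sticking out. Moves very easily and stays where it is left.
- latch_knob (a point): On the axis of the red upright knob (13 mm diameter, free from 60 to 96 mm above the table) at the end of the latch lever, 84 mm above the table. Latched, with the ring closed, it is at (x, y) = (38, 132) mm in chamber axes.
- grease_pot: Bystander: small red pot with grey lid, 39 x 39 x 32 mm; leave it alone.
- driver_red: Bystander: screwdriver with red handle, 193 mm long, lying; leave it alone.
- blue_tape: Bystander: roll of blue tape, 71 mm across, 23 mm high; leave it alone.
- white_tape: Bystander: roll of white tape with a blue core, 53 mm across, 14 mm high; leave it alone.
There are look-alikes about, which are no part of the job. What is shaped like the block_1 but purple is not meant. What is shaped like the block_2 but orange or purple is not meant.

How it is judged:
By the outcome, as a careful person would: the job done as asked, in the order asked, and still so for the second after the job is handed in, with the robot touching nothing.
Of block_0, block_1, block_2, block_3 only 2 to 4 are there at a start; the rules pass over those that are not, and their reading is None.
At some moment in a run one of block_0, block_1, block_2, block_3 may be knocked a few centimetres aside while the robot is not near it.
It also fails if it takes over 210 s, if anything falls off the work surface, if the arm or the gripper's body presses on something with over 40 N, if the wrist force passes 120 N, or if a joint passes its speed limit or range.

### The arm

A 6-joint arm with a two-finger parallel gripper is mounted at the origin on a cart in front of the work surface, level with it; the furniture and walls round the work are solid. World frame = base frame: x ahead of the robot, y to its left, z up, the work surface at z = 0. Lengths are in m, angles in rad, forces in N, time in s.
With the tool pointing down it reaches from about 0.35 to 0.8 m from the base axis. Payload 7.3 kg.
Tool frame: the origin (TCP) lies between the finger pads; the fingertips stand 25 mm ahead of it and the grasp point (between the pads) lies 6 mm ahead of it (r.tip_extent is the distance from the TCP to the fingertips, in m); z points along the fingers, y is the direction in which the jaws open and shut (so a half turn about z gives the same grasp; the last joint's range is limited). The gripper opens to 85 mm and grips with 20 to 120 N. Pads are 22 mm wide; open, the fingers measure 114 mm over their backs; the gripper's body (76 mm by 85 mm) begins 54 mm behind the grasp point. The pads swing forward as they close: fully open they stand 13 mm farther back than shut.
Start: joints at [-1.3, 0.342, 1.524, -0, 1.275, -0.146], TCP at [0.213, -0.48, 0.256] pointing down, gripper open.
Joint ranges: [-2.53, 2.53], [-0.77, 2.02], [0.04, 2.7], [-1, 4.14], [0.28, 2.66], [-3.11, 3.11]. Speed limits (rad/s): [2.57, 2.57, 3.14, 3.14, 3.14, 3.14].

### API

Orientations are given as a unit quaternion [x, y, z, w].
In Python, from workcell import r, command_gripper, optics gives the robot as it stands. The module is installed in compiled form; this text tells all that it offers. Calls block until the motion is done:
- r.reach(position, orientation): joint-space move of the TCP to a pose.
- r.move_straight(position, orientation=None, speed=0.15, max_force=None): straight line of the TCP; orientation=None keeps the orientation; speed is the mean speed in m/s. With max_force (N) it stops when the force on the tool has changed by that much, and returns True; else False.
- r.movej(angles): joint-space move.
- command_gripper(opening, force=None): finger opening in m; force is the grip in N (None keeps the last); returns when the fingers have stopped.
- r.hold(seconds).
- r.solve_ik(position, orientation): joint angles nearest the present ones, or None.
- r.read_state(): the state.
- optics.get_image(name): name is "scene" or "top" or "wrist"; returns (picture, depth): 480x640x3 uint8, red, green, blue; 480x640 float32, m along the optical axis (not along the pixel's ray), 0 where there is no reading.
- optics.camera_model(name): a dict with "K" (3x3 intrinsics, pixels), "R" (3x3) and "t" (3): a world point X has camera coordinates R X + t; the wrist camera has in their place "tool_from_camera" (4x4, takes a point from camera to tool coordinates, whose origin is the TCP and whose axes are the flange's). Camera axes: x right, y down, z forward; pixel columns grow to the right and rows downward; lengths in m; the calibration is good to about 2 mm. The wrist camera is an equidistant fisheye: a pixel r from the principal point sees the ray r / f radians off the axis. A picture is of the moment at which its call begins: read the wrist's pose just before it. camera_model takes no time and is no camera call.
A pose or a line that the arm cannot do raises r.PlanningError and nothing moves.
- r.finish_job(): hands the job in, once; it reports no verdict.
The state is a dict: "time_s": time; "joint_positions": joint angles; "dq": joint speeds; "tau": joint torques, N m; "eef_pos": TCP position; "eef_rot": TCP orientation; "contact_force": force on the tool from outside, world axes, zero at the start; "torque": the same for the moment, N m; "grip_width": finger opening in m.
Only numpy, scipy, OpenCV 4.12 (cv2) and the standard library are available. Lean on these libraries where they do the work, as an engineer would, in place of code of your own. Each camera call takes 0.05 s, during which the arm holds its last target.

## Working session

There is one attempt and no reset: what is moved stays moved. The work goes in short steps, each a Python script; the robot and the scene stay as the last script left them, time stands still between calls to the robot, and variables do not carry over. Pictures are saved under pics/ and viewed, and the job is handed in when it is done.

```bash
mkdir -p pics; ls
python3 - <<'E'
from workcell import r, command_gripper, optics
import cv2, numpy as np
np.set_printoptions(precision=4,suppress=True)
for n in ("scene","top","wrist"):
    im,d=optics.get_image(n); cv2.imwrite(f"pics/{n}0.png",im[:,:,::-1]); np.savez(f"{n}0.npz",im=im,d=d)
    m=optics.camera_model(n); print(n,{k:np.array(v) for k,v in m.items()})
print(r.read_state(), r.tip_extent)
E
```

```text
pics
scene {'K': array([[589.8033,   0.    , 310.0149],
       [  0.    , 589.8033, 239.0636],
       [  0.    ,   0.    ,   1.    ]]), 'R': array([[-0.6795, -0.7336,  0.0119],
       [-0.4597,  0.4131, -0.7861],
       [ 0.5718, -0.5397, -0.6179]]), 't': array([0.3865, 0.3114, 1.0542])}
top {'K': array([[573.9645,   0.    , 323.7792],
       [  0.    , 573.9645, 247.3687],
       [  0.    ,   0.    ,   1.    ]]), 'R': array([[ 0.0224, -0.9997, -0.0125],
       [-0.9899, -0.0204, -0.1403],
       [ 0.14  ,  0.0155, -0.99  ]]), 't': array([0.0443, 0.5488, 1.5066])}
wrist {'K': array([[371.6483,   0.    , 314.0219],
       [  0.    , 371.6483, 248.3179],
       [  0.    ,   0.    ,   1.    ]]), 'tool_from_camera': array([[ 0.0009, -0.9628, -0.2701,  0.0687],
       [ 1.    ,  0.001 , -0.0002, -0.0003],
       [ 0.0004, -0.2701,  0.9628, -0.1183],
       [ 0.    ,  0.    ,  0.    ,  1.    ]])}
{'time_s': 0.15, 'joint_positions': array([-1.3   ,  0.3425,  1.5248,  0.    ,  1.2754, -0.1459]), 'dq': array([ 0.001 , -0.001 , -0.0034,  0.0005,  0.001 ,  0.003 ]), 'tau': array([  0.002 , -43.3907, -24.6144,  -0.0001,   0.0057,   0.    ]), 'eef_pos': array([ 0.2125, -0.4798,  0.2558]), 'eef_rot': array([ 0.9784,  0.2069, -0.    , -0.0006]), 'contact_force': array([0.6673, 0.2687, 0.5303]), 'torque': array([ 0.0214, -0.0109,  0.0531]), 'grip_width': 0.08564379090403176} 0.025
```

View pics/scene0.png

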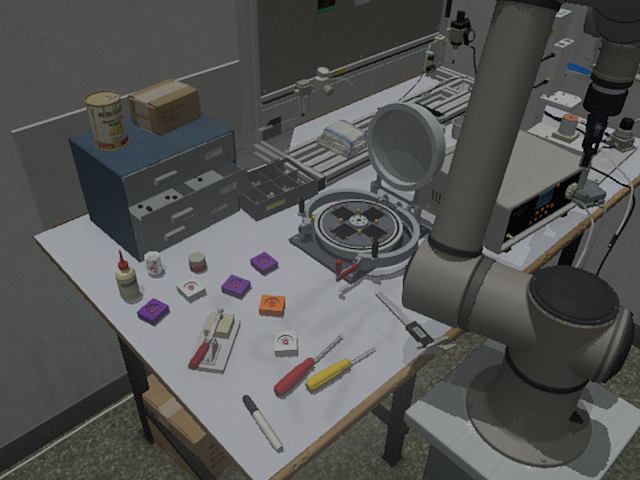

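View pics/top0.png

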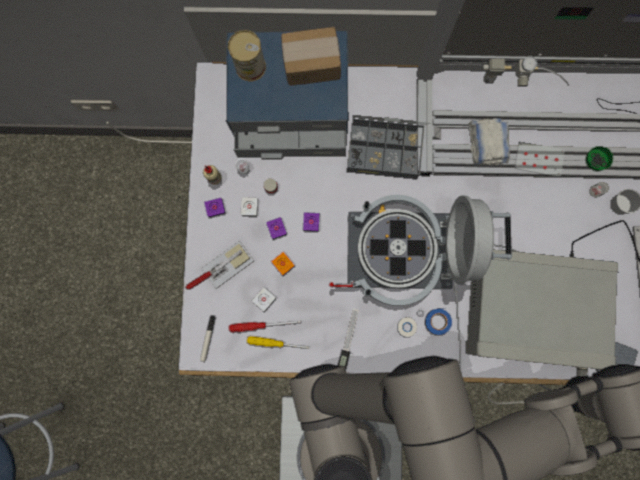

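Run:
```python
import cv2
t=cv2.imread('pics/top0.png'); cv2.imwrite('pics/top0a.png',cv2.resize(t[150:320,180:335],None,fx=4.5,fy=3.5*4.5/3.5*0.78,interpolation=2)) if 0 else None
cv2.imwrite('pics/top0a.png',cv2.resize(t[150:345,180:340],None,fx=3,fy=3,interpolation=2))
cv2.imwrite('pics/top0b.png',cv2.resize(t[180:345,320:520],None,fx=3.6,fy=3.6,interpolation=2))
s=cv2.imread('pics/scene0.png'); cv2.imwrite('pics/scene0a.png',cv2.resize(s[80:310,270:470],None,fx=2.6,fy=2.6,interpolation=2))
```

```text
(no output)
```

View pics/top0a.png

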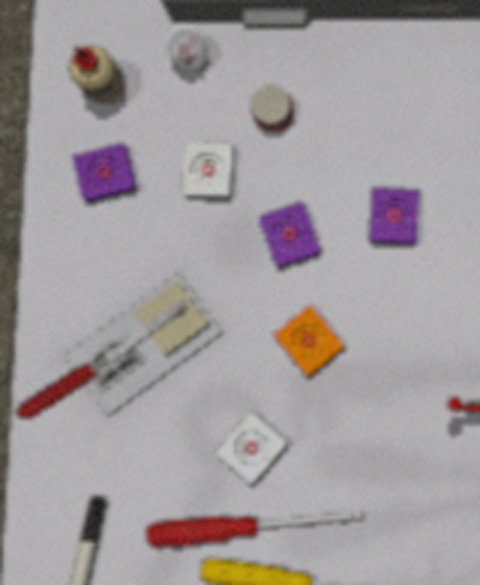

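View pics/top0b.png

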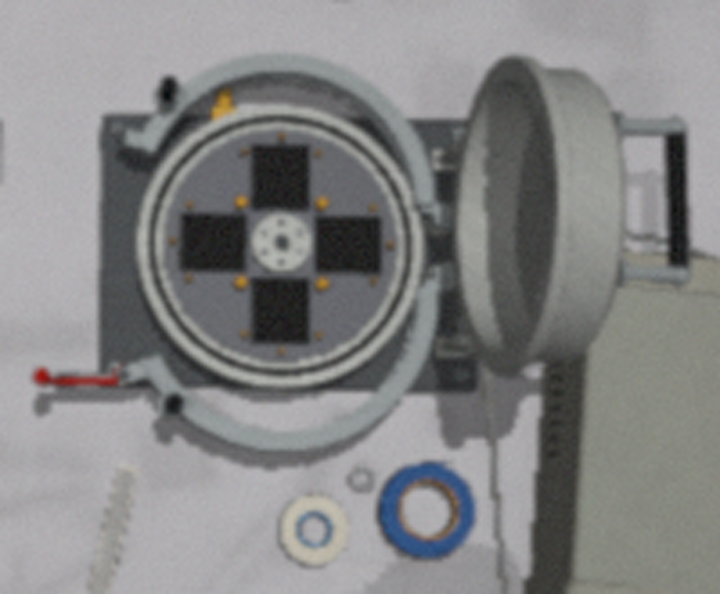

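View pics/scene0a.png

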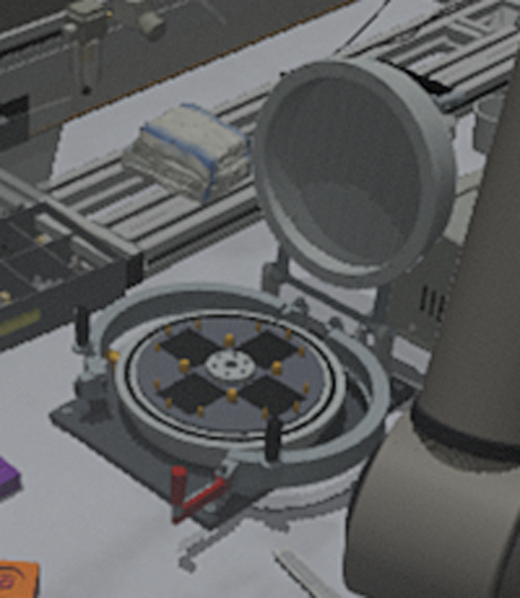

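View pics/wrist0.png

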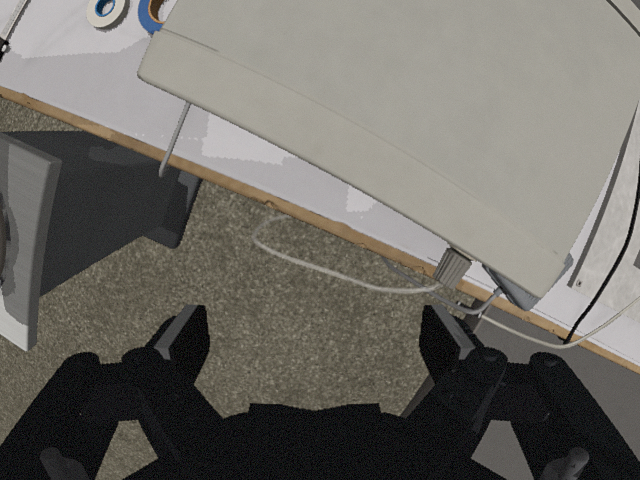

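```bash
cat > h.py <<'E'
from workcell import r, command_gripper, optics
import cv2, numpy as np
from scipy.spatial.transform import Rotation as Rn
np.set_printoptions(precision=4,suppress=True)
def ray(n,u,v,pose=None):
    m=optics.camera_model(n); K=np.array(m["K"])
    if n!="wrist":
        R=np.array(m["R"]);t=np.array(m["t"])
        return -R.T@t, R.T@np.linalg.solve(K,[u,v,1.])
    x=(u-K[0,2])/K[0,0]; y=(v-K[1,2])/K[1,1]; th=np.hypot(x,y); s=np.sin(th)/th if th>1e-9 else 1
    d=np.array([x*s,y*s,np.cos(th)]); T=np.array(m["tool_from_camera"])
    p,q=pose; R=Rn.from_quat(q).as_matrix()
    return R@T[:3,3]+p, R@T[:3,:3]@d
def plane(n,u,v,z,pose=None):
    o,d=ray(n,u,v,pose); return o+d*(z-o[2])/d[2]
def wproj(X,pose):
    m=optics.camera_model("wrist");K=np.array(m["K"]);T=np.array(m["tool_from_camera"]);p,q=pose
    X=Rn.from_quat(q).as_matrix().T@(np.asarray(X)-p); c=T[:3,:3].T@(X-T[:3,3])
    rr=np.hypot(c[0],c[1]); th=np.arctan2(rr,c[2]); return K[:2,2]+K[0,0]*th*c[:2]/rr
def pose():
    s=r.read_state(); return np.array(s["eef_pos"]),np.array(s["eef_rot"])
def down(yaw):
    # tool z down, tool y (jaw axis) at world angle yaw
    y=np.array([np.cos(yaw),np.sin(yaw),0]); z=np.array([0,0,-1.]); x=np.cross(y,z)
    return Rn.from_matrix(np.stack([x,y,z],1)).as_quat()
def shot(name,tag):
    p=pose(); im,d=optics.get_image(name); cv2.imwrite(f"pics/{tag}.png",im[:,:,::-1]); np.savez(f"{tag}.npz",im=im,d=d,p=p[0],q=p[1]); return im,d,p
E
python3 - <<'E'
from h import *
for n,u,v,z in [("A",249.3,206.3,.018),("B",263.7,299.3,.018),("hub",398.3,247.2,.056),
 ("n0",320+281/3.6,180+176/3.6,.048),("n1",320+212/3.6,180+242/3.6,.048),("n2",320+280/3.6,180+312/3.6,.048),("n3",320+348/3.6,180+243/3.6,.048),
 ("farpost",320+168/3.6,180+85/3.6,.106),("nearpost",320+173/3.6,180+402/3.6,.106),("knob",320+40/3.6,180+376/3.6,.096),("yellow",320+222/3.6,180+105/3.6,.03),("handle",320+678/3.6,180+200/3.6,.266)]:
    print(n,plane("top",u,v,z)[:2])
for n,u,v in [("A",191,289),("B",286,343)]: print(n,plane("scene",u,v,.018)[:2])
for yaw in (0,np.pi/2,-np.pi/2): print(yaw,[r.solve_ik([.55,.3,.35],down(yaw)), r.solve_ik([.45,0,.35],down(yaw))])
print(r.read_state()["eef_rot"],Rn.from_quat(r.read_state()["eef_rot"]).as_matrix())
E
```

```text
A [0.661  0.2647]
B [0.4058 0.2154]
hub [ 0.5498 -0.1422]
n0 [ 0.6006 -0.1423]
n1 [ 0.5498 -0.0913]
n2 [ 0.4986 -0.142 ]
n3 [ 0.5512 -0.1921]
farpost [ 0.6554 -0.0539]
nearpost [ 0.4267 -0.0601]
knob [0.4438 0.0343]
yellow [ 0.6576 -0.0994]
handle [ 0.5516 -0.3695]
A [0.6552 0.2701]
B [0.4014 0.2194]
0 [array([ 0.3771,  0.4952,  1.0317, -0.    ,  1.6147,  0.3771]), array([-0.1706,  0.1402,  1.5345, -0.    ,  1.4669, -0.1706])]
1.5707963267948966 [array([ 0.3771,  0.4952,  1.0317, -0.    ,  1.6147, -1.1937]), array([-0.1706,  0.1402,  1.5345, -0.    ,  1.4669, -1.7414])]
-1.5707963267948966 [array([ 0.3771,  0.4952,  1.0317, -0.    ,  1.6147,  1.9479]), array([-0.1706,  0.1402,  1.5345, -0.    ,  1.4669,  1.4002])]
[ 0.9784  0.2069 -0.     -0.0006] [[ 0.9144  0.4048 -0.0003]
 [ 0.4048 -0.9144  0.0011]
 [ 0.0002 -0.0011 -1.    ]]
```

Run:
```python
from h import *
q=down(-np.pi/2)
r.move_straight([.213,-.48,.43],speed=.3)
r.reach([.38,.1,.40],q); print(r.read_state()["time_s"])
r.reach([.60,.265,.22],q)
r.hold(.2)
shot("top","top1"); shot("wrist","wA1")
print(r.read_state()["time_s"],r.read_state()["contact_force"])
```

```text
3.0417
4.5833 [0.0978 0.2292 0.5685]
```

View pics/wA1.png

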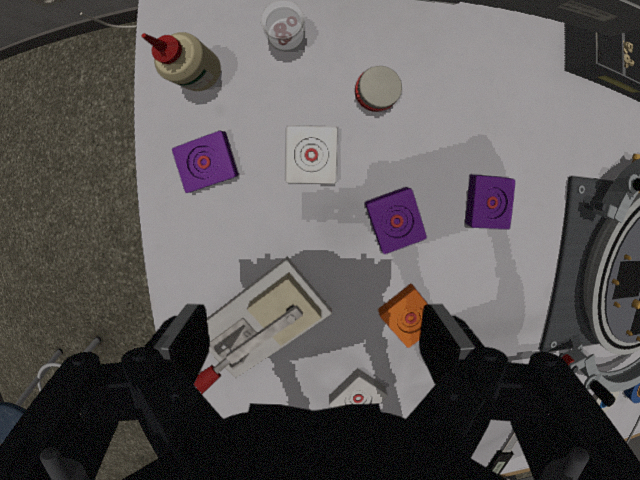

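View pics/top1.png

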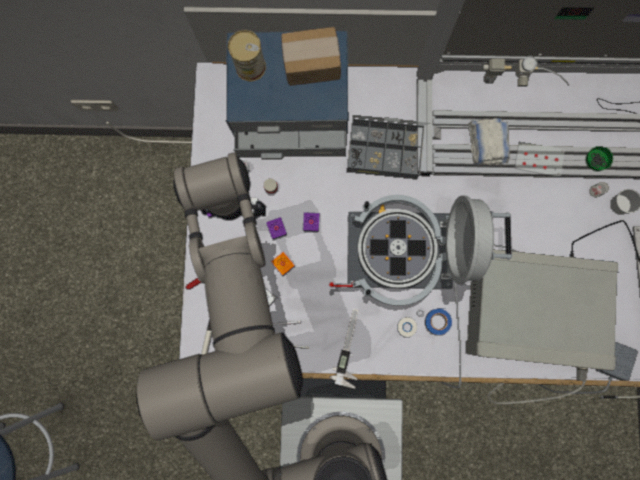

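Run:
```python
import cv2
t=cv2.imread('pics/wA1.png'); cv2.imwrite('pics/wA1a.png',cv2.resize(t[105:205,265:365],None,fx=6,fy=6,interpolation=2))
```

```text
(no output)
```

View pics/wA1a.png

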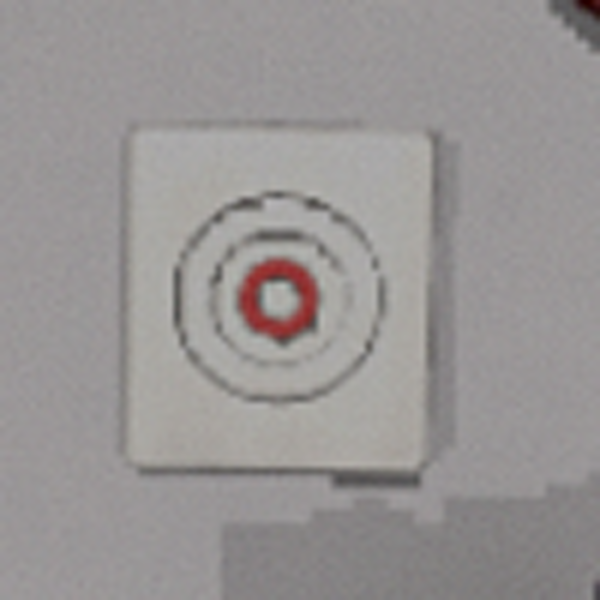

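Block A (seal up) fills crop corners (131,128),(433,130),(425,467),(127,466), i.e. about px (312,155) in the full frame; white aluminium, not purple/orange.

Run:
```python
from h import *
d=np.load("wA1.npz"); P=(d["p"],d["q"])
c=[plane("wrist",265+a/6,105+b/6,.018,P)[:2] for a,b in [(131,128),(433,130),(425,467),(127,466)]]
c=np.array(c); print(c, c.mean(0)); e=np.diff(np.vstack([c,c[:1]]),axis=0); print(np.linalg.norm(e,axis=1),np.degrees(np.arctan2(e[:,1],e[:,0])))
print(plane("wrist",265+280/6,105+297/6,.018,P))
print(P)
# brightness of chamber in this img skip
```

```text
[[0.6869 0.2883]
 [0.6865 0.2454]
 [0.6377 0.2462]
 [0.6379 0.2892]] [0.6623 0.2673]
[0.0429 0.0488 0.043  0.049 ] [-90.4351 179.0296  89.7723  -1.0885]
[0.6623 0.2671 0.018 ]
(array([0.6001, 0.2646, 0.2214]), array([ 1.    , -0.0003,  0.0009, -0.0003]))
```

Run:
```python
from h import *
q=down(np.radians(-90.6)); xy=[.6623,.2672]
command_gripper(.072,force=40)
r.reach([*xy,.10],q)
print(r.move_straight([*xy,.026],speed=.1,max_force=12))
print(r.read_state()["contact_force"])
command_gripper(.02,force=40); s=r.read_state(); print(s["grip_width"],s["eef_pos"],s["contact_force"])
r.move_straight([*xy,.22],speed=.25)
s=r.read_state(); print(s["grip_width"],s["time_s"])
q=down(-np.pi/2)
r.reach([.45,-.06,.24],q); 
r.move_straight([.48,-.142,.20],q,speed=.3); r.hold(.2)
shot("wrist","wc1"); shot("scene","sc1"); s=r.read_state(); print(s["grip_width"],s["time_s"])
```

```text
False
[ 1.1055  0.1842 -0.7043]
0.042721784857018635 [0.6628 0.2673 0.0271] [-0.026  -0.4898  4.4771]
0.04311827499029935 7.6583
0.04331175765924252 9.875
```

View pics/wc1.png

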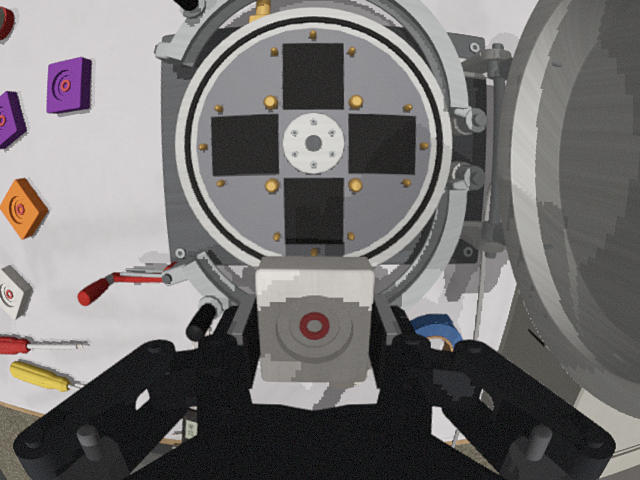

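Run:
```python
import cv2
t=cv2.imread('pics/wc1.png'); cv2.imwrite('pics/wc1a.png',cv2.resize(t[30:250,195:435],None,fx=3.3,fy=2.7*3.3/2.7*0.8,interpolation=2)) if 0 else cv2.imwrite('pics/wc1a.png',cv2.resize(t[30:255,195:435],None,fx=2.6,fy=2.6,interpolation=2))
```

```text
(no output)
```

View pics/wc1a.png

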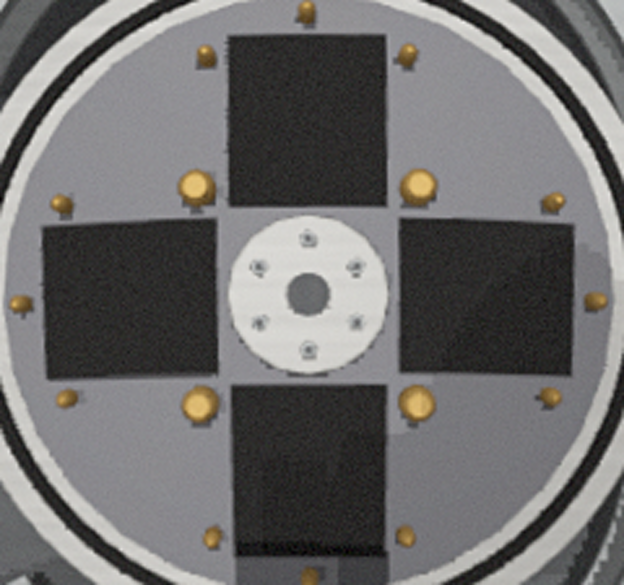

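Run:
```python
from h import *
d=np.load("wc1.npz"); P=(d["p"],d["q"]); f=lambda a,b,z: plane("wrist",195+a/2.6,30+b/2.6,z,P)[:2]
pads={0:[(229,37),(387,36),(387,207),(229,207)],1:[(42,228),(217,219),(218,374),(47,379)],3:[(400,219),(574,225),(572,375),(400,372)],2:[(233,387),(386,385),(386,555),(236,555)]}
mod={0:[(75,22),(75,-22),(25,-22),(25,22)],2:[(-25,22),(-25,-22),(-75,-22),(-75,22)],1:[(22,75),(22,25),(-22,25),(-22,75)],3:[(22,-25),(22,-75),(-22,-75),(-22,-25)]}
W=[];M=[]
for k in pads:
    w=[f(a,b,.048) for a,b in pads[k]]; W+=w; M+=mod[k]; print(k,np.mean(w,0))
W=np.array(W);M=np.array(M)/1e3
Wc=W-W.mean(0);Mc=M-M.mean(0)
z=(Wc[:,0]+1j*Wc[:,1])@np.conj(Mc[:,0]+1j*Mc[:,1])/np.sum(Mc**2)
print("scale",abs(z),"yaw",np.degrees(np.angle(z)),"c",W.mean(0))
print("hub",f(308,294,.056),"pins",[f(*p,.058) for p in [(196,187),(419,186),(200,404),(417,404)]], np.mean([f(*p,.058) for p in [(196,187),(419,186),(200,404),(417,404)]],0))
print(np.abs(Wc-abs(z)*(Mc@np.array([[np.cos(np.angle(z)),np.sin(np.angle(z))],[-np.sin(np.angle(z)),np.cos(np.angle(z))]]))).max(0))
# near post top
```

```text
0 [ 0.6011 -0.14  ]
1 [ 0.5508 -0.0901]
3 [ 0.5517 -0.1905]
2 [ 0.5013 -0.1408]
scale 0.9978205897675159 yaw 0.4942948148249877 c [ 0.5512 -0.1403]
hub [ 0.5514 -0.1401] pins [array([ 0.5808, -0.1102]), array([ 0.5812, -0.1696]), array([ 0.5217, -0.1109]), array([ 0.5219, -0.1697])] [ 0.5514 -0.1401]
[0.0006 0.0006]
```

```bash
cat >> h.py <<'E'
C=np.array([.5513,-.1402]); YAW=np.radians(.5)
def ch(x,y): # mm chamber->world
    c,s=np.cos(YAW),np.sin(YAW); return C+np.array([c*x-s*y,s*x+c*y])/1e3
E
python3 - <<'E'
from h import *
q=down(-np.pi/2+YAW); xy=ch(50,0)
r.move_straight([*xy,.16],q,speed=.3)
r.move_straight([*xy,.085],q,speed=.12)
print(r.move_straight([*xy,.0755],q,speed=.03,max_force=8))
s=r.read_state(); print(s["eef_pos"],s["contact_force"],s["grip_width"])
command_gripper(.058)
s=r.read_state(); print(s["eef_pos"],s["contact_force"],s["grip_width"])
r.move_straight([*xy,.16],q,speed=.2)
r.move_straight([.46,-.05,.22],q,speed=.35); r.hold(.1)
shot("wrist","wc2")
r.reach([.36,.215,.22],down(-np.pi/2)); r.hold(.2); shot("wrist","wB1"); shot("top","top2"); print(r.read_state()["time_s"])
E
```

```text
False
[ 0.6012 -0.1397  0.0754] [-0.7313 -0.6385 -2.    ] 0.042660699880526176
[ 0.6014 -0.1398  0.0757] [ 0.6528 -0.3921 -0.3938] 0.05818343948575888
14.7667
```

View pics/wc2.png

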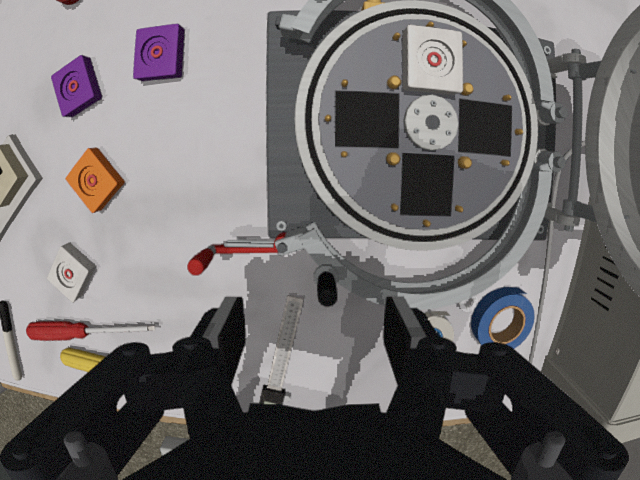

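View pics/wB1.png

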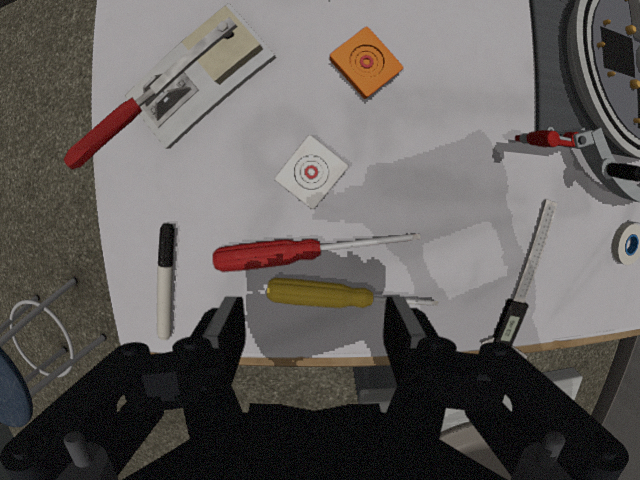

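Block A sits in nest 0 (435,60). Block B is at (312,172), aluminium white, unmistaken for the orange one at (367,62).

Run:
```python
import cv2
t=cv2.imread('pics/wB1.png'); a=cv2.resize(t[125:220,265:360],None,fx=6,fy=6,interpolation=2); cv2.imwrite('pics/wB1a.png',a)
t=cv2.imread('pics/wc2.png'); cv2.imwrite('pics/wc2a.png',cv2.resize(t[10:120,380:490],None,fx=5,fy=5,interpolation=2))
```

```text
(no output)
```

View pics/wB1a.png

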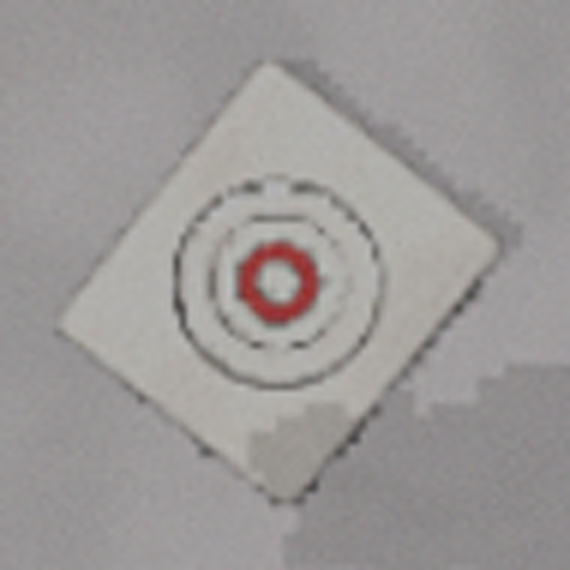

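View pics/wc2a.png

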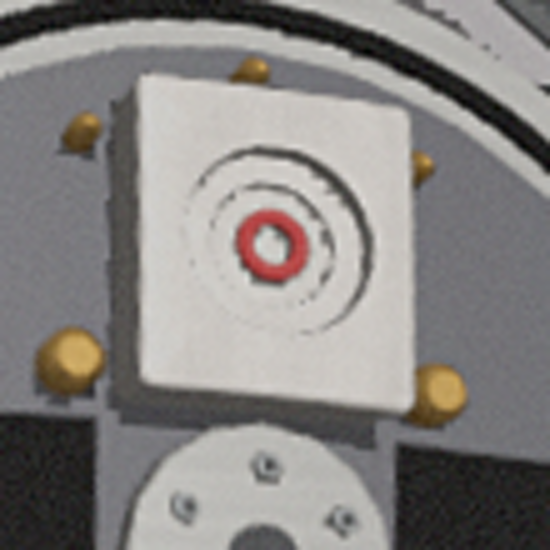

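Run:
```python
from h import *
d=np.load("wB1.npz"); P=(d["p"],d["q"])
c=np.array([plane("wrist",265+a/6,125+b/6,.018,P)[:2] for a,b in [(268,60),(500,245),(288,502),(58,322)]])
print(c.mean(0)); e=np.diff(np.vstack([c,c[:1]]),axis=0); print(np.linalg.norm(e,axis=1),np.degrees(np.arctan2(e[:,1],e[:,0])))
print(plane("wrist",265+278/6,125+282/6,.018,P),P)
print(r.read_state()["joint_positions"])
```

```text
[0.4073 0.2168]
[0.0424 0.0483 0.0424 0.0482] [-128.5837  141.0469   51.2282  -38.9753]
[0.4074 0.2168 0.018 ] (array([0.3607, 0.2142, 0.2199]), array([ 1.    , -0.0009, -0.    ,  0.0001]))
[ 0.3535  0.1868  1.8491 -0.0001  1.1057  1.9258]
```

Run:
```python
from h import *
q=down(np.radians(-128.8)); xy=[.4073,.2168]
command_gripper(.062,force=40)
r.reach([*xy,.10],q)
print(r.move_straight([*xy,.026],speed=.1,max_force=12))
command_gripper(.02,force=40); s=r.read_state(); print(s["grip_width"],s["eef_pos"],s["contact_force"])
r.move_straight([*xy,.22],speed=.25)
q=down(-np.pi/2+YAW); xy=ch(-50,0)
r.reach([.44,-.03,.22],q); 
r.move_straight([*xy,.16],q,speed=.3)
r.move_straight([*xy,.085],q,speed=.12)
print(r.move_straight([*xy,.0755],q,speed=.03,max_force=8))
s=r.read_state(); print(s["eef_pos"],s["contact_force"],s["grip_width"])
command_gripper(.058)
s=r.read_state(); print(s["eef_pos"],s["contact_force"],s["grip_width"])
r.move_straight([*xy,.16],q,speed=.2)
r.move_straight([.44,-.142,.24],q,speed=.35); r.hold(.2)
shot("wrist","wc3");shot("top","top3"); print(r.read_state()["time_s"])
```

```text
False
0.04289921963623737 [0.4078 0.217  0.0269] [-0.6593 -0.6166  5.1802]
False
[ 0.5012 -0.1407  0.0754] [-0.2545 -0.2118 -1.0442] 0.04275584860524177
[ 0.5014 -0.1407  0.0756] [-0.0464 -0.3001  0.6457] 0.05786091988354285
22.3833
```

View pics/wc3.png

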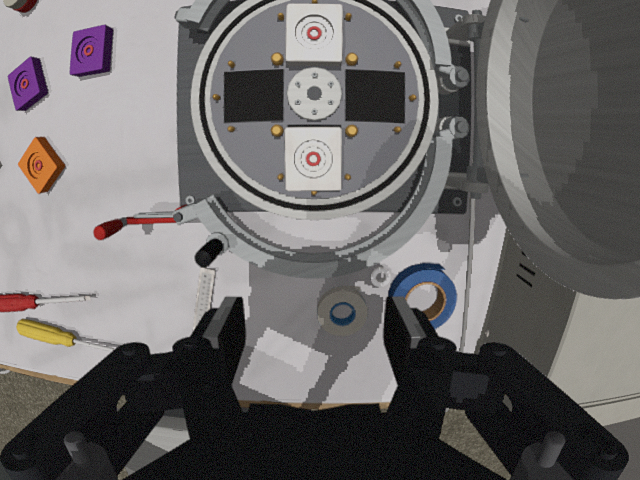

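View pics/top3.png

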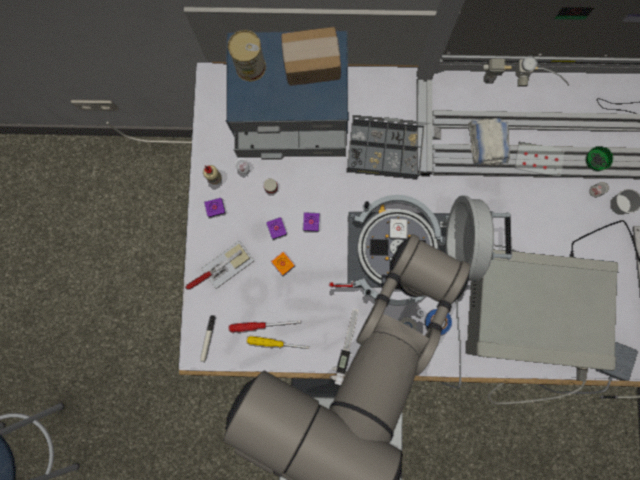

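```bash
python3 - <<'E'
from h import *
d=np.load("top0.npz")["d"]; m=optics.camera_model("top");R=np.array(m["R"]);t=np.array(m["t"]);K=np.array(m["K"])
for u,v in [(500,280),(480,270),(560,300),(600,340),(508,240),(508,220)]:
    z=d[v,u]; print(u,v,R.T@(np.linalg.solve(K,[u,v,1])*z-t))
q=down(-np.pi/2)
r.move_straight([.44,-.142,.42],q,speed=.35)
r.reach([.50,-.37,.42],q); r.hold(.2); shot("wrist","wh1"); print(r.read_state()["time_s"])
E
python3 - <<'E'
import cv2
t=cv2.imread('pics/wc3.png'); cv2.imwrite('pics/wc3a.png',cv2.resize(t[0:220,200:430],None,fx=2.6,fy=2.6,interpolation=2))
E
```

```text
500 280 [ 0.4599 -0.383   0.1474]
480 270 [ 0.4717 -0.3053  0.2593]
560 300 [ 0.4136 -0.5283  0.1488]
600 340 [ 0.3188 -0.6224  0.1471]
508 240 [ 0.5404 -0.3669  0.2714]
508 220 [ 0.5862 -0.3669  0.2746]
24.2333
```

View pics/wh1.png

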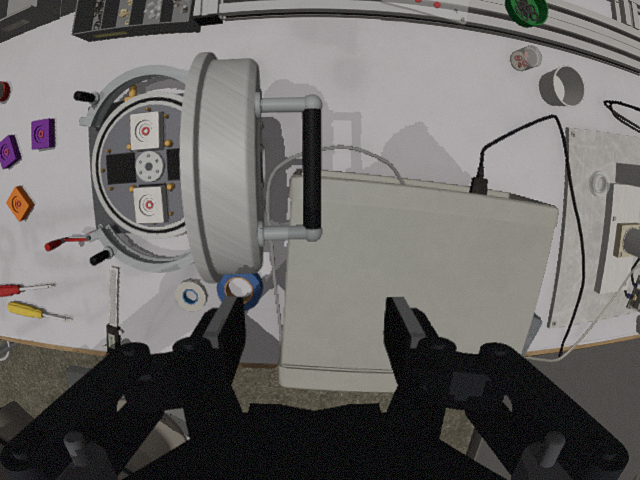

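View pics/wc3a.png

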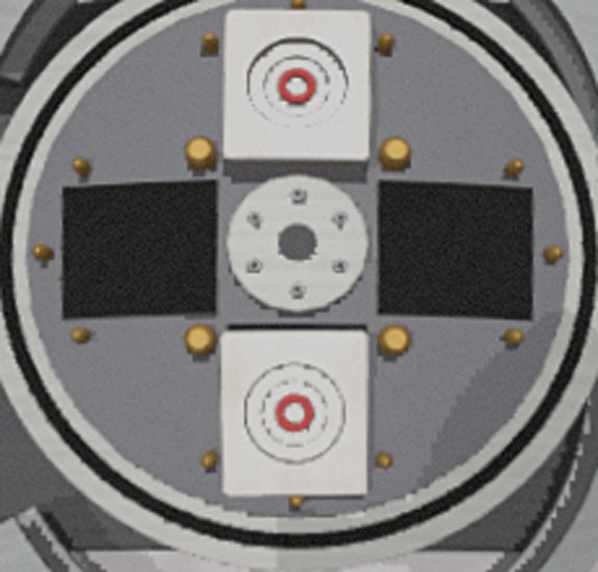

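```bash
cat >> h.py <<'E'
def hpos(a): # handle world (x,y,z) at cover angle
    y=-135+210*np.cos(a)-68*np.sin(a); z=66+210*np.sin(a)+68*np.cos(a)
    return np.array([*ch(0,y),z/1e3])
def tilt(t): # tool leaning to -y by t (fingers toward +y), jaws in yz plane
    return (Rn.from_euler("z",YAW)*Rn.from_euler("x",t)*Rn.from_quat(down(-np.pi/2))).as_quat()
def tcp(a,t): # grasp point = handle
    R=Rn.from_quat(tilt(t)).as_matrix(); return hpos(a)-R[:,2]*.006
E
python3 - <<'E'
from h import *
d=np.load("wh1.npz"); P=(d["p"],d["q"])
for uv in [(312,105),(312,168),(312,232)]: print(plane("wrist",*uv,.265,P))
for a in (1.6,1.65,1.7,1.75): print(a,hpos(a))
print(Rn.from_quat(tilt(.5)).as_matrix())
for a in np.linspace(1.7,0,8):
    for t in (0,.3,.6): 
        s=r.solve_ik(tcp(a,t),tilt(t)); print(round(a,2),t,s)
E
```

```text
[ 0.5999 -0.3665  0.265 ]
[ 0.5532 -0.3666  0.265 ]
[ 0.5049 -0.3667  0.265 ]
1.6 [ 0.5531 -0.3493  0.2739]
1.65 [ 0.5532 -0.3596  0.27  ]
1.7 [ 0.5533 -0.3697  0.2655]
1.75 [ 0.5534 -0.3795  0.2605]
[[ 1.      0.0077 -0.0042]
 [ 0.0087 -0.8775  0.4794]
 [ 0.     -0.4794 -0.8776]]
1.7 0 [-0.7041  0.6029  1.0564 -0.      1.4823  0.858 ]
1.7 0.3 [-0.796   0.7245  0.869   0.2103  1.7632  0.7841]
1.7 0.6 [-0.8674  0.8711  0.6834  0.416   2.0344  0.7975]
1.46 0 [-0.6432  0.5389  1.122  -0.      1.4806  0.9188]
1.46 0.3 [-0.7442  0.6468  0.968   0.2202  1.7314  0.8308]
1.46 0.6 [-0.8229  0.7766  0.826   0.426   1.9723  0.8205]
1.21 0 [-0.5732  0.4858  1.1994 -0.      1.4564  0.9889]
1.21 0.3 [-0.6843  0.5796  1.0761  0.2307  1.6781  0.8804]
1.21 0.6 [-0.7713  0.6961  0.9683  0.4372  1.8947  0.8429]
0.97 0 [-0.4976  0.4483  1.2837 -0.      1.4096  1.0644]
0.97 0.3 [-0.619   0.5286  1.1874  0.2417  1.6044  0.9295]
0.97 0.6 [-0.7148  0.6346  1.1053  0.4498  1.8024  0.8618]
0.73 0 [-0.4219  0.4305  1.3705 -0.      1.3407  1.1402]
0.73 0.3 [-0.5526  0.4983  1.2965  0.2533  1.512   0.9735]
0.73 0.6 [-0.6571  0.5965  1.233   0.4641  1.6971  0.8732]
0.49 0 [-0.3523  0.4349  1.4551 -0.      1.2515  1.2097]
0.49 0.3 [-0.4907  0.4921  1.3985  0.2662  1.404   1.0067]
0.49 0.6 [-0.6027  0.5851  1.347   0.4807  1.5823  0.8726]
0.24 0 [-0.2953  0.4625  1.5333 -0.      1.1457  1.2668]
0.24 0.3 [-0.4392  0.5116  1.4889  0.2813  1.2853  1.0235]
0.24 0.6 [-0.5571  0.6017  1.443   0.5     1.4632  0.8564]
0.0 0 [-0.2561  0.512   1.6008 -0.      1.0287  1.306 ]
0.0 0.3 [-0.4033  0.556   1.563   0.2995  1.1627  1.0198]
0.0 0.6 [-0.525   0.6455  1.5166  0.5219  1.3474  0.8227]
```

Run:
```python
from h import *
t=.5; q=tilt(t); R=Rn.from_quat(q).as_matrix(); h=np.array([.5533,-.3668,.266]); p=h-R[:,2]*.006
command_gripper(.030,force=40)
r.move_straight([.50,-.40,.45],speed=.3)
r.reach(p-R[:,2]*.10,q); r.hold(.1); shot("wrist","wh2"); shot("scene","sh2")
print(r.read_state()["time_s"],r.read_state()["contact_force"],pose()[0],p-R[:,2]*.10)
```

```text
25.6583 [-0.7305  0.1724  0.1297] [ 0.554  -0.4158  0.3641] [ 0.5537 -0.4176  0.359 ]
```

View pics/wh2.png

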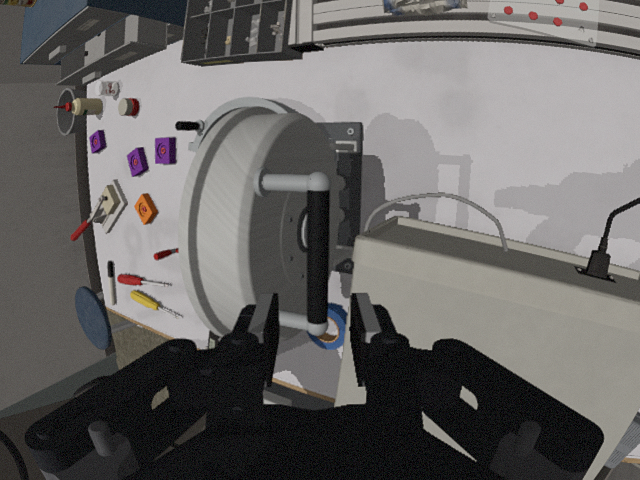

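View pics/sh2.png

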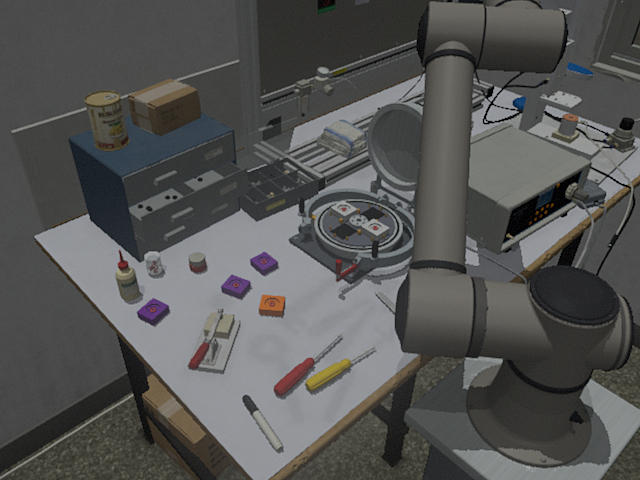

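Run:
```python
from h import *
t=.5; q=tilt(t); R=Rn.from_quat(q).as_matrix(); h=np.array([.5533,-.3668,.266]); p=h-R[:,2]*.006
print(wproj(h,pose()), pose()[0])
print(r.move_straight(p,q,speed=.1,max_force=8)); r.hold(.1)
s=r.read_state(); print(s["eef_pos"],p,s["contact_force"])
command_gripper(0.0,force=50); r.hold(.1)
s=r.read_state(); print(s["eef_pos"],s["contact_force"],s["grip_width"]); shot("wrist","wh3")
```

```text
[320.2102 256.406 ] [ 0.554  -0.4158  0.3641]
False
[ 0.5534 -0.3701  0.2718] [ 0.5533 -0.3697  0.2713] [-0.09    0.9018 -0.6331]
[ 0.5533 -0.3701  0.2716] [ 0.2612 -2.7563  2.5295] 0.012523102606576136
```

View pics/wh3.png

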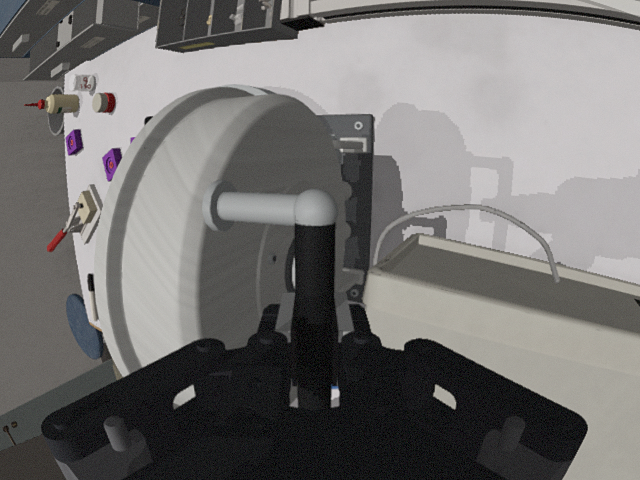

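```bash
cat > lower.py <<'E'
from h import *
import sys
a0,a1,n=float(sys.argv[1]),float(sys.argv[2]),int(sys.argv[3]); sp=float(sys.argv[4])
tl=lambda a: .15+.35*min(max(a,0),1.69)/1.69
for a in np.linspace(a0,a1,n+1)[1:]:
    t=tl(a); st=r.move_straight(tcp(a,t),tilt(t),speed=sp,max_force=25)
    s=r.read_state(); f=s["contact_force"]; g=np.array(s["eef_pos"])+Rn.from_quat(s["eef_rot"]).as_matrix()[:,2]*.006
    hy,hz=ch(0,-135)[1],.066; ph=np.arctan2(g[2]-hz,g[1]-hy); er=np.array([np.cos(ph),np.sin(ph)])
    print(f"a={a:.3f} got={ph-.3132:.3f} stop={st} f={f} rad={f[1:]@er:.1f} tan={f[1:]@[-er[1],er[0]]:.1f} gw={s['grip_width']:.4f} t={s['time_s']:.1f}")
    if st: break
E
python3 lower.py 1.688 1.35 4 .07
```

```text
a=1.603 got=1.601 stop=False f=[ 0.9463 -0.1492  0.9037] rad=0.9 tan=-0.2 gw=0.0124 t=27.8
a=1.519 got=1.518 stop=False f=[ 1.1281 -0.7179  3.3185] rad=3.4 tan=-0.2 gw=0.0122 t=28.2
a=1.435 got=1.434 stop=False f=[ 1.2169 -0.1764  0.8989] rad=0.9 tan=0.0 gw=0.0123 t=28.6
a=1.350 got=1.349 stop=False f=[ 3.1473  0.1707 -2.3509] rad=-2.4 tan=0.0 gw=0.0121 t=29.0
```

```bash
python3 lower.py 1.35 .3 12 .06; python3 -c "
from h import *
shot('scene','sl1');shot('wrist','wl1')"
```

```text
a=1.263 got=1.260 stop=False f=[3.3697 0.7788 1.2329] rad=1.2 tan=-0.8 gw=0.0118 t=29.5
a=1.175 got=1.173 stop=False f=[5.0603 1.8601 4.1062] rad=4.2 tan=-1.5 gw=0.0123 t=30.0
a=1.088 got=1.086 stop=False f=[5.3405 1.6927 2.7599] rad=3.0 tan=-1.2 gw=0.0121 t=30.4
a=1.000 got=0.995 stop=False f=[5.2822 3.3961 1.4533] rad=2.3 tan=-2.9 gw=0.0121 t=30.9
a=0.913 got=0.907 stop=False f=[ 5.9886  3.9435 -0.1013] rad=1.3 tan=-3.7 gw=0.0128 t=31.4
a=0.825 got=0.819 stop=False f=[ 6.4158  2.5385 -1.5202] rad=-0.3 tan=-2.9 gw=0.0120 t=31.9
a=0.738 got=0.729 stop=False f=[ 7.8762  1.2467 -3.5099] rad=-2.4 tan=-2.8 gw=0.0121 t=32.3
a=0.650 got=0.642 stop=False f=[ 8.7086  2.9156 -3.3799] rad=-1.1 tan=-4.3 gw=0.0119 t=32.8
a=0.562 got=0.555 stop=False f=[ 7.0892  0.7388 -3.7423] rad=-2.4 tan=-3.0 gw=0.0120 t=33.3
a=0.475 got=0.468 stop=False f=[ 8.5003 -0.5208 -4.6816] rad=-3.7 tan=-3.0 gw=0.0120 t=33.8
a=0.387 got=0.379 stop=False f=[ 8.8934  1.1962 -5.7652] rad=-2.8 tan=-5.2 gw=0.0123 t=34.2
a=0.300 got=0.292 stop=False f=[ 8.9127  0.8213 -6.2042] rad=-2.9 tan=-5.6 gw=0.0123 t=34.7
```

View pics/wl1.png

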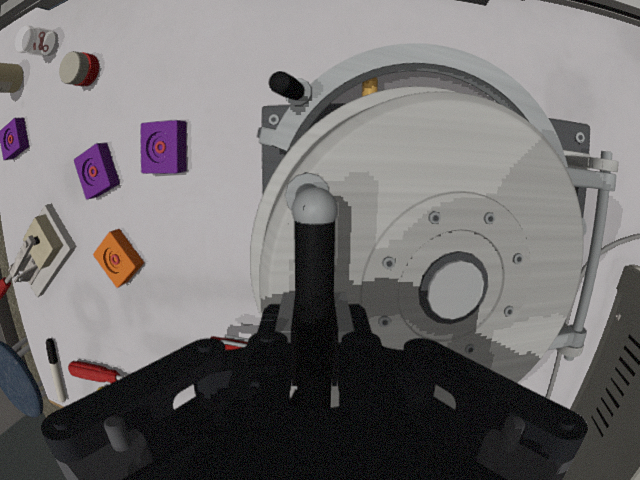

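```bash
python3 lower.py .3 .06 4 .05; sed -i 's/max_force=25/max_force=12/' lower.py; python3 lower.py .06 -.015 5 .02
```

```text
a=0.240 got=0.233 stop=False f=[ 8.8367  0.3895 -5.5847] rad=-2.6 tan=-5.0 gw=0.0122 t=35.2
a=0.180 got=0.173 stop=False f=[ 8.6282  1.5829 -5.7007] rad=-1.3 tan=-5.8 gw=0.0121 t=35.6
a=0.120 got=0.113 stop=False f=[ 9.6564  0.9737 -5.8919] rad=-1.6 tan=-5.8 gw=0.0118 t=36.1
a=0.060 got=0.054 stop=False f=[ 9.7634  0.0935 -6.1336] rad=-2.1 tan=-5.8 gw=0.0121 t=36.5
a=0.045 got=0.040 stop=False f=[ 9.575   0.3703 -5.489 ] rad=-1.5 tan=-5.3 gw=0.0122 t=36.8
a=0.030 got=0.025 stop=False f=[ 8.7674  0.4149 -4.7822] rad=-1.2 tan=-4.6 gw=0.0124 t=37.1
a=0.015 got=0.010 stop=False f=[ 9.799   1.3771 -4.3701] rad=-0.1 tan=-4.6 gw=0.0124 t=37.4
a=0.000 got=0.005 stop=True f=[0.7945 0.2756 4.557 ] rad=1.7 tan=4.2 gw=0.0126 t=37.6
```

Run:
```python
from h import *
t=.15; q=tilt(t); R=Rn.from_quat(q).as_matrix()
p,_=pose()
print(r.move_straight(p+np.array([0,0,-.004]),q,speed=.02,max_force=15))
s=r.read_state(); print(s["eef_pos"],s["contact_force"])
command_gripper(.034); r.hold(.1); s=r.read_state(); print(s["eef_pos"],s["contact_force"],s["grip_width"])
p,_=pose()
print(r.move_straight(p-R[:,2]*.12,q,speed=.15,max_force=15))
r.move_straight([.42,-.10,.33],down(-np.pi/2),speed=.3); r.hold(.2)
shot("wrist","wr1"); shot("top","top4"); shot("scene","sr1"); print(r.read_state()["time_s"])
```

```text
True
[ 0.551  -0.0664  0.141 ] [-1.0773 -0.0843  5.6473]
[ 0.5523 -0.067   0.1411] [-0.383   0.3473 -0.8656] 0.034061660677050215
False
40.2417
```

View pics/wr1.png

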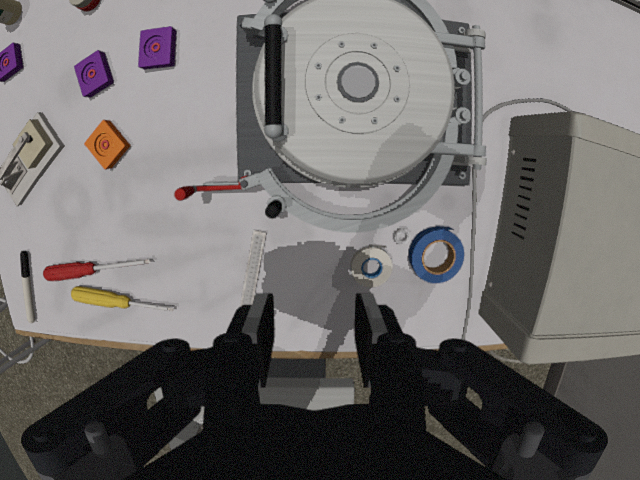

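View pics/sr1.png

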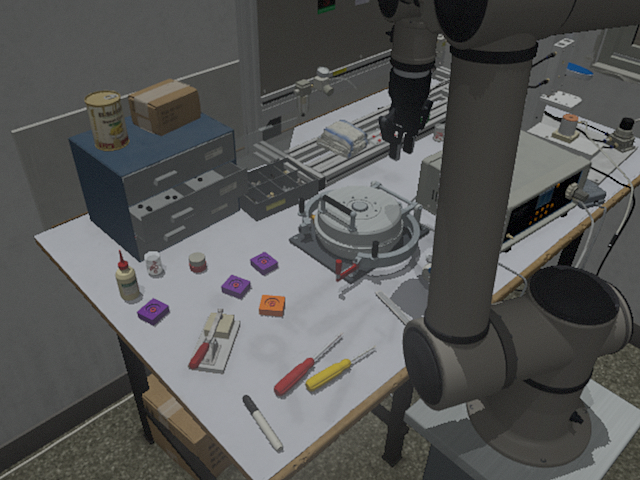

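Run:
```python
import cv2
t=cv2.imread('pics/wr1.png'); cv2.imwrite('pics/wr1a.png',cv2.resize(t[150:240,160:310],None,fx=5,fy=5,interpolation=2))
t=cv2.imread('pics/top4.png'); cv2.imwrite('pics/top4b.png',cv2.resize(t[190:310,320:480],None,fx=4.5,fy=4.5,interpolation=2))
```

```text
(no output)
```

View pics/wr1a.png

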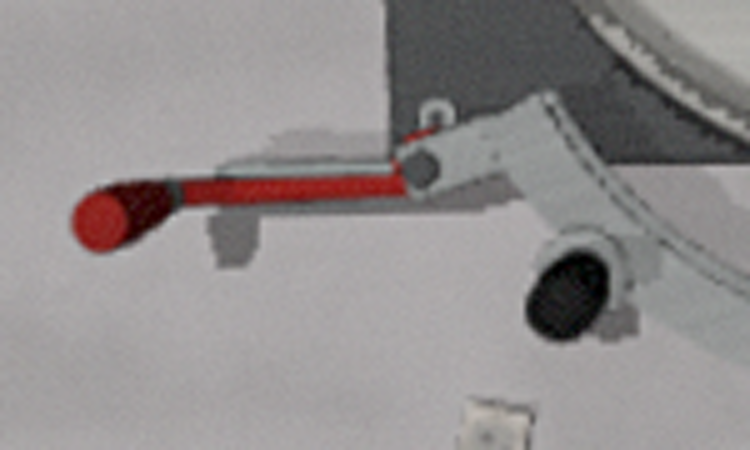

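View pics/top4b.png

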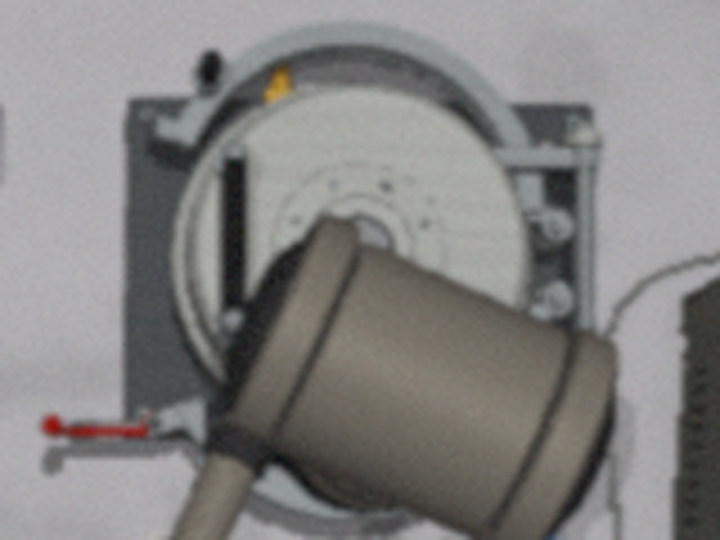

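Run:
```python
from h import *
d=np.load("wr1.npz"); P=(d["p"],d["q"])
post=plane("wrist",160+560/5,150+305/5,.106,P)[:2]; knob=plane("wrist",160+101/5,150+220/5,.096,P)[:2]
print(post,knob)
pin=ch(-22,-122); v=post-pin; print(np.linalg.norm(v),"near",np.arctan2(v[1],v[0])-YAW-np.arctan2(224.4,-32.5))
fp=plane("top",320+210/4.5,190+58/4.5,.106)[:2]; pf=ch(22,-122); v=fp-pf; print(fp,np.linalg.norm(v),"far",-(np.arctan2(v[1],v[0])-YAW-np.arctan2(222.5,36)))
print(ch(-54.5,102.4),ch(58,100.5))
for x,lean in [(.40,0),(.40,.4),(.478,.4)]: 
    q=(Rn.from_euler("y",-lean)*Rn.from_quat(down(-np.pi/2))).as_quat(); print(Rn.from_quat(q).as_matrix()[:,2],r.solve_ik([x,-.05,.1],q))
for x,lean in [(.68,0),(.68,-.3),(.63,-.3)]: 
    q=(Rn.from_euler("y",-lean)*Rn.from_quat(down(-np.pi/2))).as_quat(); print(Rn.from_quat(q).as_matrix()[:,2],r.solve_ik([x,-.05,.1],q))
```

```text
[ 0.4293 -0.0601] [0.446  0.0333]
0.22613862426596737 near 0.31091912404056754
[ 0.6573 -0.0538] 0.22408598831408474 far 0.2275396753534933
[ 0.4959 -0.0383] [ 0.6084 -0.0392]
[ 0.  0. -1.] [-0.315   0.3474  2.0483 -0.      0.7459  1.2558]
[ 0.3894  0.     -0.9211] None
[ 0.3894  0.     -0.9211] [-0.3444  0.3485  2.1567  0.48    0.2887  0.7887]
[ 0.  0. -1.] [-0.1857  0.7663  1.2302 -0.      1.1451  1.3851]
[-0.2955 -0.     -0.9553] [-0.165   0.9416  0.8967 -0.0486  1.5994  1.4116]
[-0.2955 -0.     -0.9553] [-0.1765  0.8425  1.109  -0.0521  1.4858  1.4064]
```

```bash
cat > ring.py <<'E'
from h import *
import sys
which=sys.argv[1]
if which=="near":
    pin=np.array([-22,-122.]);v0=np.array([-32.5,224.4]);sg=1;a0=.311;lean=.12
else:
    pin=np.array([22,-122.]);v0=np.array([36,222.5]);sg=-1;a0=.2275;lean=-.2
def wp(a,back):
    ang=np.arctan2(v0[1],v0[0])+sg*a; p=pin+np.linalg.norm(v0)*np.array([np.cos(ang),np.sin(ang)])
    td=sg*np.array([np.sin(ang),-np.cos(ang)]); w=ch(*(p-td*back)); yaw=np.arctan2(td[1],td[0])+(0 if sg>0 else np.pi)+YAW
    q=(Rn.from_euler("z",yaw)*Rn.from_euler("y",-lean)*Rn.from_quat(down(-np.pi/2))).as_quat()
    # tip point shift: position tip at w
    z=Rn.from_quat(q).as_matrix()[:,2]; tip=np.array([*w,.080]); return tip-z*.025,q
command_gripper(0.0,force=60)
p,q=wp(a0,38)
r.reach(p+[0,0,.12 if which=="near" else .15],q)
print("down",r.move_straight(p,q,speed=.12,max_force=8)); print(pose()[0],p)
base=r.read_state()["contact_force"]
for a in list(np.arange(a0,.03,-.05))+[.02,0,-.02,-.04]:
    p,q=wp(a,18); st=r.move_straight(p,q,speed=.06 if a>.05 else .02,max_force=14 if a<.05 else 20)
    s=r.read_state(); print(f"{a:.3f}",st,s["contact_force"],s["eef_pos"]-p,round(s["time_s"],1))
    if st: break
print(wp(0,18)[0],pose()[0])
E
python3 ring.py near; python3 -c "
from h import *
shot('wrist','wr2');shot('scene','sr2');shot('top','top5')"
```

```text
down False
[ 0.3928 -0.0781  0.1054] [ 0.3923 -0.0779  0.1048]
0.311 False [ 0.152  -0.3152  0.1717] [ 0.0002  0.0003 -0.    ] 42.9
0.261 False [ 0.4961  0.3431 -0.1084] [-0.0002  0.0001 -0.0001] 43.2
0.211 False [ 0.2132 -0.218   0.3854] [-0.0002 -0.0001 -0.0001] 43.6
0.161 False [-0.1328 -0.8458  0.4525] [-0.0003 -0.0001 -0.0001] 43.9
0.111 False [0.2987 0.4034 0.3236] [-0.0002 -0.     -0.0001] 44.3
0.061 False [-0.0521  0.6481  0.0672] [-0.0003 -0.     -0.0001] 44.6
0.020 False [-0.0465 -0.4762 -0.5107] [0.0002 0.     0.    ] 45.2
0.000 False [-0.073   0.0133  0.0909] [0.0003 0.     0.    ] 45.6
-0.020 True [-1.5216 -0.8517  0.3483] [-0.0031 -0.0002 -0.0008] 45.9
[ 0.4752 -0.0415  0.1048] [ 0.4765 -0.0406  0.1041]
```

View pics/wr2.png

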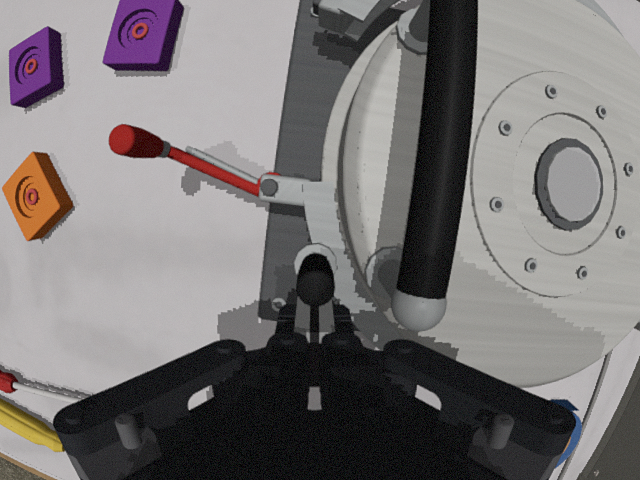

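Run:
```python
from h import *
p,q=pose()
r.move_straight(p+[-.03,-.004,0],speed=.15)
p,q=pose(); r.move_straight(p+[-.0,0,.15],speed=.3)
r.reach([.50,-.02,.30],down(-np.pi/2)); r.hold(.2); shot("wrist","wr3"); print(r.read_state()["time_s"])
```

```text
47.65
```

View pics/wr3.png

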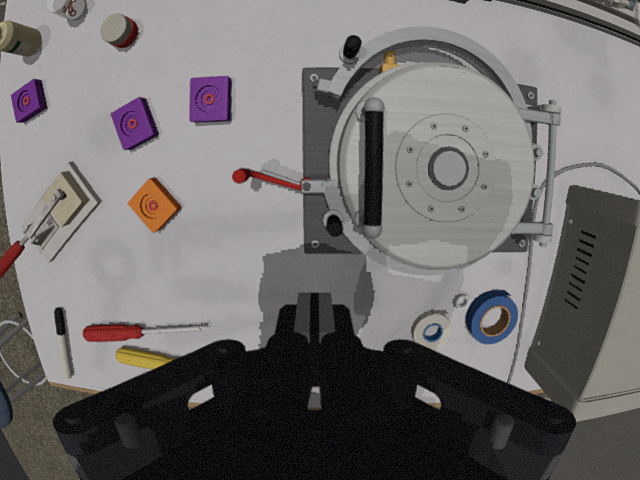

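Run:
```python
import cv2
t=cv2.imread('pics/wr3.png'); cv2.imwrite('pics/wr3a.png',cv2.resize(t[20:255,225:400],None,fx=2.5,fy=2.5,interpolation=2))
```

```text
(no output)
```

View pics/wr3a.png

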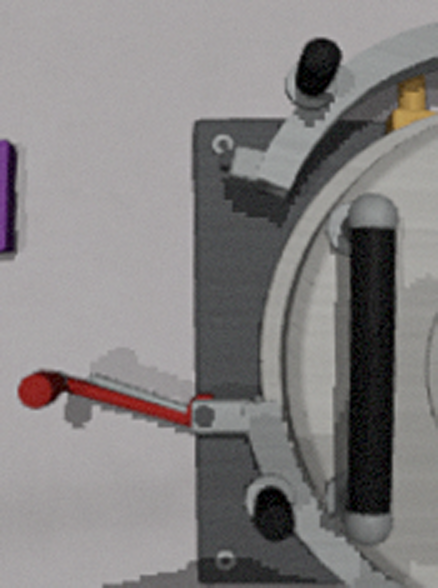

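```bash
python3 - <<'E'
from h import *
d=np.load("wr3.npz"); P=(d["p"],d["q"])
post=plane("wrist",335.8,228.8,.106,P)[:2]; fp=plane("wrist",354.2,42.8,.106,P)[:2]
pin=ch(-22,-122); v=post-pin; print(post,np.linalg.norm(v),"near",np.arctan2(v[1],v[0])-YAW-np.arctan2(224.4,-32.5))
pf=ch(22,-122); v=fp-pf; print(fp,np.linalg.norm(v),"far",-(np.arctan2(v[1],v[0])-YAW-np.arctan2(222.5,36)))
print(plane("wrist",240.2,175.6,.096,P), ch(-22,128))
E
sed -i 's/a0=.2275/a0=.235/' ring.py
python3 ring.py far; python3 -c "
from h import *
shot('wrist','wr4')"
```

```text
[ 0.497  -0.0384] 0.22647039968147312 near -0.004614261919403839
[ 0.6566 -0.0529] 0.22468831522989569 far 0.2230392942313424
[0.5425 0.0446 0.096 ] [ 0.5282 -0.0124]
down False
[ 0.6996 -0.0696  0.1055] [ 0.6992 -0.0695  0.1045]
0.235 False [-0.5924 -0.4048  0.4839] [ 0.0003 -0.      0.0006] 50.6
0.185 False [0.1531 0.4641 0.503 ] [0.0001 0.     0.0001] 50.9
0.135 False [-0.4662 -0.3379  0.3615] [0.     0.     0.0001] 51.3
0.085 False [-0.3233 -0.0631  0.0066] [-0.      0.      0.0001] 51.6
0.035 False [ 0.3158 -0.5025  0.1921] [-0.0002  0.0001  0.    ] 52.3
0.020 False [ 0.3271 -0.8157 -0.5872] [-0.0002  0.0001  0.0001] 52.7
0.000 False [ 0.9641  0.5268 -0.6084] [-0.0003  0.0001  0.    ] 53.0
-0.020 True [2.8393 0.1451 1.3519] [ 0.0035 -0.0007  0.0001] 53.3
[ 0.6311 -0.0427  0.1045] [ 0.6302 -0.0422  0.1046]
```

View pics/wr4.png

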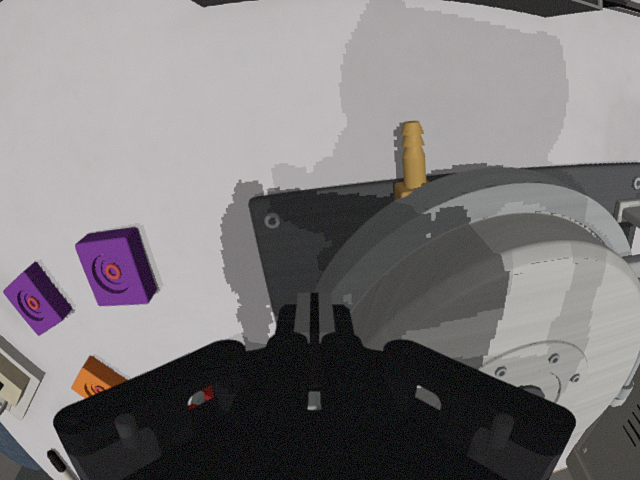

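```bash
cat > latch.py <<'E'
from h import *
pin=np.array([-22,128.]);v0=np.array([60.,4.]);a0=1.27
def wp(a,back):
    ang=np.arctan2(v0[1],v0[0])+a; p=pin+np.linalg.norm(v0)*np.array([np.cos(ang),np.sin(ang)])
    td=np.array([np.sin(ang),-np.cos(ang)]); w=ch(*(p-td*back)); yaw=np.arctan2(td[1],td[0])+YAW
    return np.array([*w,.070+.025]), down(np.pi/2+yaw)
p,q=wp(a0,40)
print(r.solve_ik(p,q),r.solve_ik(*wp(0,18)))
r.reach(p+[0,0,.13],q)
print("down",r.move_straight(p,q,speed=.12,max_force=8)); print(pose()[0],p)
for a in list(np.arange(a0,.06,-.1))+[.04,0,-.03,-.06,-.09]:
    p,q=wp(a,17.5); st=r.move_straight(p,q,speed=.06 if a>.05 else .02,max_force=8)
    s=r.read_state(); print(f"{a:.3f}",st,s["contact_force"],s["eef_pos"]-p,round(s["time_s"],1))
    if st: break
print(wp(0,17.5)[0],pose()[0])
E
python3 - <<'E'
from h import *
p,q=pose()
r.move_straight(p+[.03,-.004,0],speed=.15)
p,q=pose(); r.move_straight(p+[0,0,.17],speed=.3)
r.reach([.46,.06,.27],down(np.pi/2)); r.hold(.2); shot("top","top6"); shot("scene","sr6"); print(r.read_state()["time_s"])
E
python3 -c "
import cv2
t=cv2.imread('pics/top6.png'); cv2.imwrite('pics/top6b.png',cv2.resize(t[190:310,320:480],None,fx=4.5,fy=4.5,interpolation=2))
t=cv2.imread('pics/sr6.png'); cv2.imwrite('pics/sr6b.png',cv2.resize(t[160:320,270:450],None,fx=3.5,fy=3.5,interpolation=2))"
```

```text
57.3917
```

View pics/top6b.png

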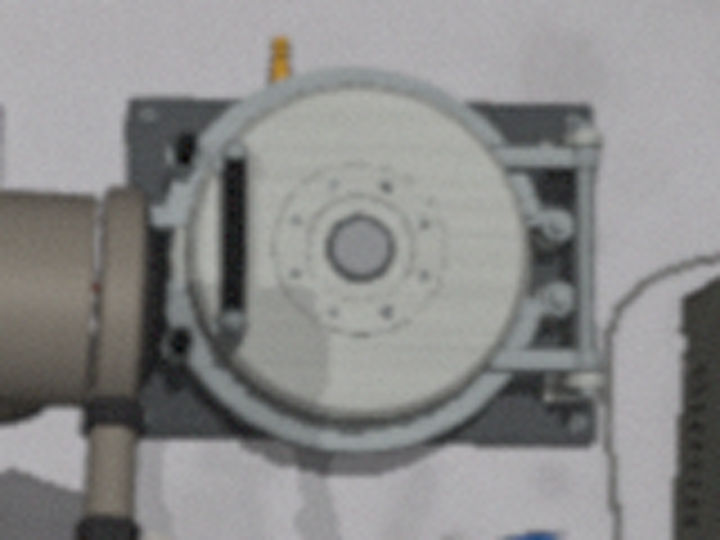

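View pics/sr6b.png

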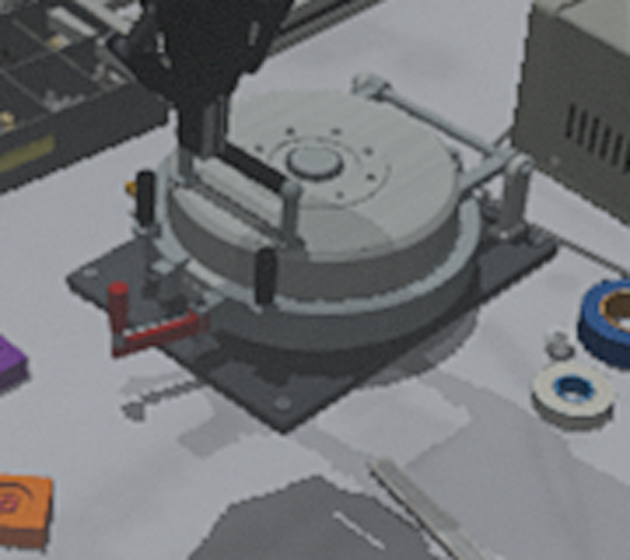

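Both halves sit concentric on the flange. Now the latch.

```bash
python3 latch.py; python3 -c "
from h import *
shot('scene','sl5')
import cv2
t=cv2.imread('pics/sl5.png'); cv2.imwrite('pics/sl5b.png',cv2.resize(t[160:320,270:450],None,fx=3.5,fy=3.5,interpolation=2))"
```

```text
[-0.0424  0.5009  1.7827 -0.      0.858  -1.3877] [-0.1134  0.6193  1.5475 -0.      0.9747 -0.1887]
down False
[0.5031 0.0552 0.0957] [0.5026 0.0552 0.095 ]
1.270 False [-0.0887  0.5196 -0.3015] [ 0.0001 -0.0001 -0.0002] 59.5
1.170 False [0.0854 0.3556 0.1444] [-0.0002  0.     -0.0001] 59.8
1.070 False [-0.6293 -0.2503 -0.1955] [-0.0002  0.     -0.    ] 60.0
0.970 False [ 0.0775 -0.5156  0.5355] [-0.0002 -0.     -0.    ] 60.3
0.870 False [ 0.3969 -0.1496 -0.3516] [-0.0002 -0.     -0.    ] 60.5
0.770 False [ 0.0274  0.047  -0.2918] [-0.0002  0.     -0.0001] 60.8
0.670 False [-0.5807 -0.4903 -0.1012] [-0.0002  0.     -0.0001] 61.1
0.570 False [0.6551 0.1815 0.0128] [-0.0002  0.     -0.    ] 61.3
0.470 False [-0.0506  0.4491 -0.1641] [-0.0002  0.0001 -0.    ] 61.6
0.370 False [ 0.1887 -0.3556  0.1857] [-0.0002  0.0001 -0.0001] 61.8
0.270 False [ 0.4077 -0.2857 -1.0994] [-0.0002  0.0001 -0.    ] 62.1
0.170 False [-0.1212 -0.2039  0.3571] [-0.0002  0.0001 -0.    ] 62.4
0.070 False [-0.2262 -0.3128 -0.2629] [-0.0001  0.0001 -0.    ] 62.6
0.040 False [ 1.5905  0.6391 -1.2987] [-0.0001  0.0002  0.    ] 62.9
0.000 False [0.2599 0.4813 0.4748] [-0.  0.  0.] 63.1
-0.030 False [-1.3441  4.6712  1.5348] [-0.0002  0.0013  0.    ] 63.4
-0.060 False [-0.1346 11.1607  2.2195] [-0.0005  0.0028 -0.    ] 63.6
-0.090 False [-1.515  17.9089  2.0908] [-0.0006  0.0043  0.    ] 63.9
[0.5868 0.0096 0.095 ] [0.5879 0.0086 0.095 ]
```

View pics/sl5b.png

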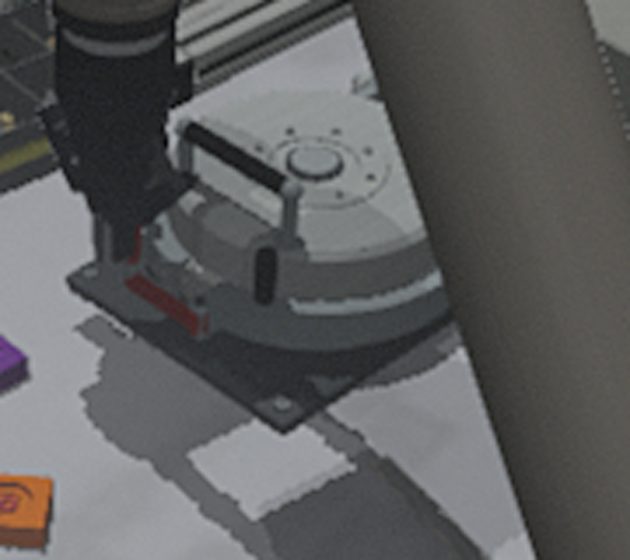

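Latch at its stop (18 N). Retreat and check everything.

Run:
```python
from h import *
p,q=pose()
r.move_straight(p+[0,.035,0],speed=.1)
p,q=pose(); r.move_straight(p+[0,.02,.18],speed=.25)
r.reach([.47,.02,.30],down(-np.pi/2)); r.hold(.3); shot("wrist","wf"); shot("scene","sf"); shot("top","tf"); print(r.read_state()["time_s"])
for n,b in [("wf",(20,255,225,400))]:
    t=cv2.imread(f'pics/{n}.png'); cv2.imwrite('pics/wfa.png',cv2.resize(t[20:250,230:480],None,fx=2.6,fy=2.6,interpolation=2))
t=cv2.imread('pics/sf.png'); cv2.imwrite('pics/sfa.png',cv2.resize(t[160:320,270:450],None,fx=3.5,fy=3.5,interpolation=2))
```

```text
67.1083
```

View pics/wfa.png

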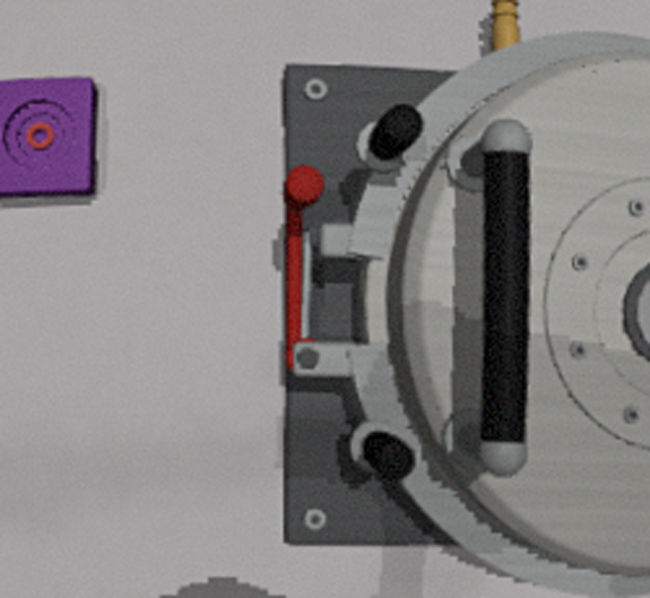

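View pics/sfa.png

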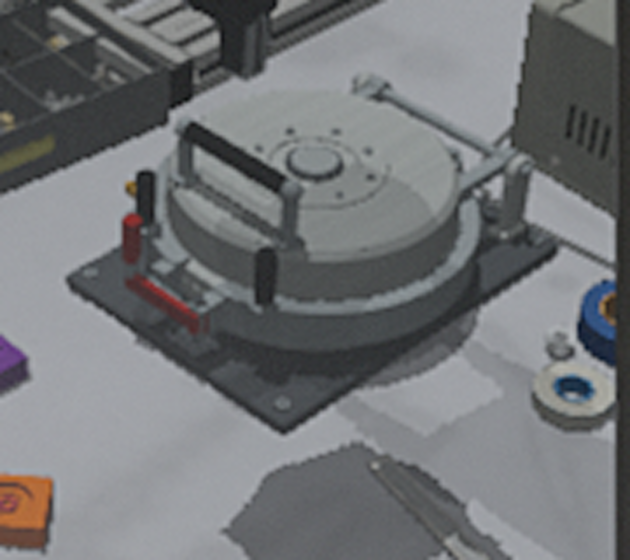

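View pics/sf.png

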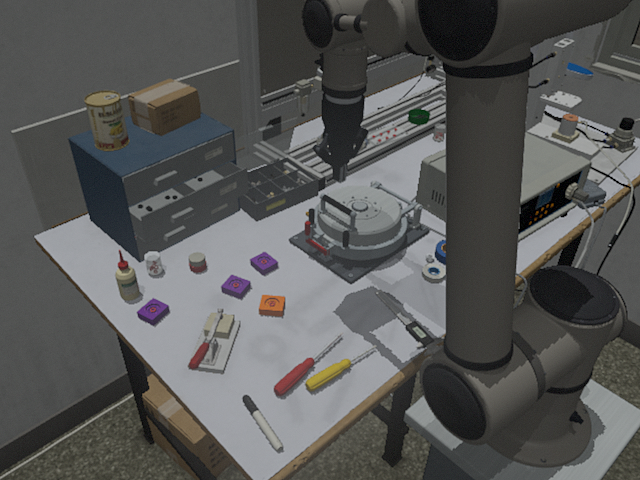

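Run:
```python
from h import *
d=np.load("wf.npz"); P=(d["p"],d["q"]); f=lambda a,b,z: plane("wrist",230+a/2.6,20+b/2.6,z,P)
print(f(383,460,.106)[:2]-ch(-54.5,102.4), f(408,122,.106)[:2]-ch(58,100.5), f(305,184,.096)[:2]-ch(38,132), f(505,295,.141)[:2]-hpos(0)[:2])
# cover top heights from depth (top cam)
d=np.load("tf.npz")["d"]; m=optics.camera_model("top");R=np.array(m["R"]);t=np.array(m["t"]);K=np.array(m["K"])
for x,y in [(0,20),(60,0),(0,-60),(40,40)]:
    X=np.array([*ch(x,y),.094]); c=K@(R@X+t); u,v=np.round(c[:2]/c[2]).astype(int); print((x,y),(R.T@(np.linalg.solve(K,[u,v,1])*d[v,u]-t))[2])
```

```text
[0.0007 0.0048] [ 0.0003 -0.0011] [-0.0003  0.0001] [0.0005 0.0025]
(0, 20) 0.0873394568252189
(60, 0) 0.09054138534321578
(0, -60) 0.09289443555986023
(40, 40) 0.09966861150661305
```

```bash
python3 -c "
from h import *
r.finish_job(); print(r.read_state()['time_s'])"
```

```text
the job is handed in; nothing more can be done
the job is handed in; nothing more can be done
```

The leak-test chamber is ready and the job is handed in, at about 67 s of the 210 s allowed; no verdict was reported.

- **Blocks:** Only two aluminium seal blocks were on the table, and I found no others in any view. They lie flat, seals up, in nests 0 and 2. I left the purple and orange look-alikes and the other items where they were.
- **Cover:** I held the handle all the way down, with no more than about 12 N at the tool. It came to rest on the flange at about 0.005 rad, and I pressed it lightly before letting go.
- **Clamp ring and latch:** I pushed each ring half, then the latch lever, until it met its stop. The last push on the latch reached 18 N, on the fingertips.

**Last checks:**
- In the pictures the cover is down, the ring sits concentric round the flange, and the red lever lies across both ring ends.
- The measured far post and latch knob are within about 1 mm of their closed positions.
- The near post is 0.7 mm off in its swing direction. It read 4.8 mm off along y, which I put down to reading the pixel, since the half cannot move that way.
- The depth readings of the cover top were noisy, 87 to 100 mm against an expected 94 mm. They agree with a closed cover but say little more.

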